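# Set the lens tweezers to the orange gap gauge and hold

## Task

Pick the sprung lens tweezers up off their blue rest by the red grips, bring the two white tips just above the orange-banded gauge, pointing along its band, and squeeze until the tip gap matches the band's 14 mm width, one tip at each edge of the band. The tips must never be pinched together, and the jar, lens mount and steel post base nearby are to be left alone. Finish while holding: the tweezers stay in the gripper, clear of the gauge, with that gap kept steady.

Things in the scene. Friction and masses are not known exactly. Their poses are not given: they have to be found in the camera images.
- grip (a point): Centre between the two red grips (each 30 mm long, 14 mm tall) of the sprung tweezers (163 mm long, 50 g, balanced near here, lying flat). 7 mm above their flat underside. Axes: x to the tips, y to the left arm, z up. Back end at x -103, hinges -85, tips +60 mm. Grasp across y from above: width over the grips 36 mm relaxed (38 at their front edges), 25 mm at a tip gap of 14 mm.
- tip_left (a point): Inner face of the left arm's tip end, 3 mm above the tweezers' underside. Arms: steel strips on edge, 2.5 mm thick, 12 mm tall; the last 27 mm is a white tip 6 mm tall. Tip gap = distance to tip_right: 32 mm relaxed; it changes 1.7 mm for each mm of width over the grips.
- tip_right (a point): Inner face of the right arm's tip end, like tip_left.
- jaw_left (a joint): Closing angle of the left arm, rad: 0 relaxed (gap 32 mm), 0.062 at 14 mm, 0.11 tips shut. The right arm mirrors it. A spring opens both: about 6.5 N on each grip holds the 14 mm gap (the grips' outer faces are then parallel), about 12 N shuts the tips.
- rest: Fixed rest carrying the tweezers at first, their underside 45 mm above the table: black foot 165 x 60 x 8 mm with two blue bridges 45 mm tall, the rear one 64 to 100 mm behind its origin, the front one 38 to 52 mm ahead, open between. Origin on the table, below the grips (within 5 mm); x towards the tips.
- mark (a point): Centre of the orange band on top of the orange gauge, 60 mm above the table. The fixed gauge is a black plate 36 mm (x) by 64 mm (y) by 8 mm on a 25 mm steel pillar with a 48 mm round foot; the orange band runs over the whole plate along x and is 14 mm wide in y. z up.
- gauge_blue: A second gauge of the same shape, also 60 mm tall, with a 24 mm wide blue band, not used. Origin on the table under its pillar.
- lens_jar: Amber glass jar with black cap, 44 mm across, 45 mm tall, loose; leave alone. Origin at the underside.
- lens_mount: Lens in a black ring on a round foot, 57 mm wide, 79 mm tall, loose; leave alone. Origin at the underside.
- post_base: Steel cylinder 40 mm across, 30 mm tall, loose; leave alone. Origin at the underside.
Mind the look-alikes: they are no part of the job. There is more than one size of the part that bears grip; the job needs the smaller. What is shaped like the part that bears mark but green is not meant.

How it is judged:
By the outcome, as a careful person would: the job done as asked, in the order asked, and still so for the second after the job is handed in, while the arm keeps its last pose, push and grip.
It also fails if it takes over 40 s, if anything falls off the work surface, if the arm or the gripper's body presses on something with over 40 N, if the wrist force passes 120 N, or if a joint passes its speed limit or range.

## Robot

A 7-joint arm with a two-finger parallel gripper is mounted at the origin on the work surface. World frame = base frame: x ahead of the robot, y to its left, z up, the work surface at z = 0. Lengths are in m, angles in rad, forces in N, time in s.
With the tool pointing down it reaches from about 0.425 to 0.925 m from the base axis. Payload 6.8 kg.
Tool frame: the origin (TCP) lies midway between the tips of the shut fingers; the grasp point (between the pads) lies 19 mm behind it; z points along the fingers, x is the direction in which the jaws open and shut, and the axes are right-handed (so a half turn about z gives the same grasp; the last joint's range is limited). The gripper opens to 85 mm and grips with 20 to 120 N. Pads are 22 mm wide; open, the fingers measure 114 mm over their backs; the gripper's body (76 mm by 85 mm) begins 54 mm behind the grasp point. The pads swing forward as they close: fully open they stand 13 mm farther back than shut.
Start: joints at [1.067, 0.477, 0.022, 1.555, -0.011, 1.109, -0.083], TCP at [0.26, -0.623, 0.231] pointing down, gripper open.
Joint ranges: [-2.96, 2.96], [-0.34, 2.1], [-1.41, 1.46], [0.24, 2.44], [-1.37, 4.51], [0.17, 1.92], [-2.96, 2.96]. Speed limits (rad/s): [2.39, 2.39, 3.14, 3.14, 3.14, 3.14, 3.14].

## Interface

Orientations are given as a rotation vector (axis times angle).
In Python, from bench import r gives the robot as it stands. The module is installed in compiled form; this text tells all that it offers.
- The arm moves only by the shell command python3 -m pendant 'ROWS' [OPENING] [FORCE]. ROWS is text: rows parted by semicolons, each of 4 numbers parted by spaces: the shift along the tool's x, y, z in cm, then the turn about the tool's z in degrees. A call has 1 to 8 rows; each row shifts and turns the pose as measured when the row begins, along the tool's axes as they then stand; what a row does not reach is not made up. A row lasts 1/12 s, in which the tool goes at most 41.7 mm and 7.16 degrees, less where a joint would pass 70% of its speed; a pose out of reach is approached as far as the arm can. A call with a gripper value outside its range is refused whole. OPENING is the closure in counts, from 0 (fully open) to 255 (shut), set as the call begins (- or left out, the last holds). The fingers move at their own pace and stop on an object; FORCE is the grip in N (left out, the last holds). Time passes only in rows, so rows that do not move let the fingers close. It gives the time, the measured TCP pose, the force and the opening at its end, in the units of the state.
- r.get_obs(): the state, without advancing time (a new reading comes with each control period).
- r.grab_frame(name): name is "scene" or "top" or "wrist"; returns a dict with "color" (420x560x3 uint8, red, green, blue), "fx", "fy", "cx", "cy" (pixels), "R" (3x3) and "t" (3): a world point X has camera coordinates R X + t; the wrist camera has in their place "hand_eye" (4x4, takes a point from camera to tool coordinates, whose origin is the TCP and whose axes are the tool frame's). Camera axes: x right, y down, z forward; pixel columns grow to the right and rows downward; lengths in m; the calibration is good to about 2 mm. A picture is of the moment at which its call begins: read the wrist's pose just before it. There is no depth.
- r.hand_in(): hands the job in, once; it reports no verdict.
The state is a dict: "clock": time; "joints": joint angles; "qvel": joint speeds; "tau": joint torques, N m; "tcp_pos": TCP position; "orientation": TCP orientation; "contact_force": force on the tool from outside, world axes, zero at the start; "moment": the same for the moment, N m; "grip_width": finger opening in m.
Only numpy, scipy, OpenCV 4.12 (cv2) and the standard library are available. Lean on these libraries where they do the work, as an engineer would, in place of code of your own. Each camera call takes 0.05 s, during which the arm holds its last target.

## Working session

There is one attempt and no reset: what is moved stays moved. The work goes in short steps, Python scripts to look and compute and a shell command to move; the robot and the scene stay as the last step left them, time stands still between calls to the robot, and variables do not carry over. Pictures are saved under pics/ and viewed, and the job is handed in when it is done.

```bash
mkdir -p pics; python3 - <<'E'
from bench import r
import cv2,numpy as np
print(r.get_obs())
for n in ("scene","top","wrist"):
    f=r.grab_frame(n); cv2.imwrite(f"pics/a_{n}.png",f["color"][:,:,::-1]); np.save(f"pics/a_{n}.npy",f,allow_pickle=True)
    print(n,{k:np.round(v,4).tolist() for k,v in f.items() if k!="color"})
E
```

```text
{'clock': 0.0, 'joints': array([ 1.06691837,  0.47773198,  0.02230613,  1.55646126, -0.01147115,
        1.10928543, -0.08310991]), 'qvel': array([ 0.00035686,  0.000663  ,  0.00018369, -0.00102269,  0.00020392,
       -0.00013616,  0.00063312]), 'tau': array([-1.14070635e-04, -5.96453762e+01,  1.60783432e+00, -2.81201345e+01,
        1.24856411e-02,  9.33278556e-03, -1.89495915e-05]), 'tcp_pos': array([ 0.26000065, -0.62227699,  0.2303666 ]), 'orientation': array([-2.61415679e+00,  1.74080619e+00,  2.41180930e-03]), 'contact_force': array([ 0.20989298,  0.15320568, -0.05009337]), 'moment': array([-0.00233576, -0.01504902,  0.02344894]), 'grip_width': 0.08566795422607605}
scene {'fx': 542.2317, 'fy': 542.2317, 'cx': 284.2189, 'cy': 222.414, 'R': [[0.8038, 0.595, -0.0037], [0.4933, -0.6699, -0.5548], [-0.3326, 0.4441, -0.832]], 't': [-0.4248, -0.2597, 1.5224]}
top {'fx': 392.0335, 'fy': 392.0335, 'cx': 273.586, 'cy': 209.8457, 'R': [[0.0131, -0.9997, -0.0205], [-0.9974, -0.0116, -0.0709], [0.0706, 0.0213, -0.9973]], 't': [-0.0132, 0.5427, 0.8091]}
wrist {'fx': 310.8137, 'fy': 310.8137, 'cx': 284.6516, 'cy': 210.8563, 'hand_eye': [[1.0, -0.0015, 0.0007, -0.0003], [0.0012, 0.9583, 0.2858, -0.0741], [-0.0011, -0.2858, 0.9583, -0.1425], [0.0, 0.0, 0.0, 1.0]]}
```

View pics/a_scene.png

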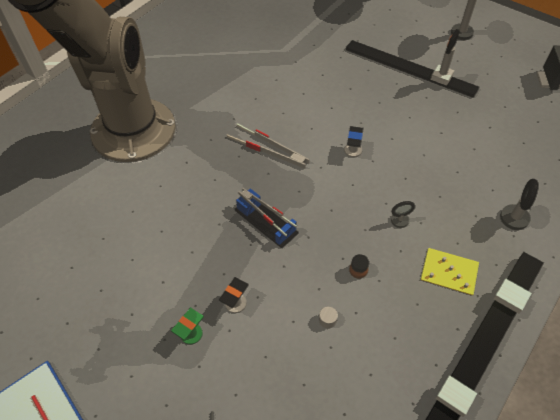

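View pics/a_top.png

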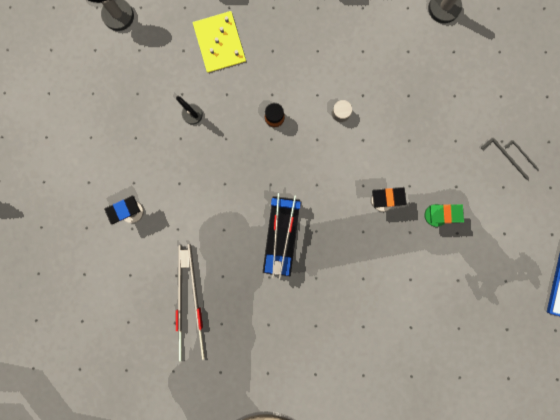

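View pics/a_wrist.png

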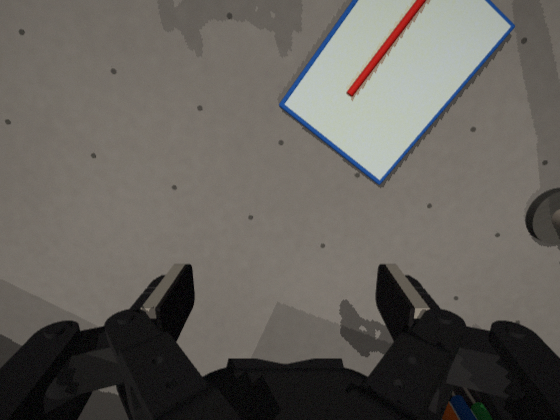

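Candidates in top view:
- **Tweezers:** the small pair on the blue rest at (283,235), and a large pair lying on the table at (190,310).
- **Gauges:** black plate with orange band at (390,197), green plate with orange band at (447,214), and blue band at (123,210).

By the description I choose the small pair on the rest and the black plate with the orange band. I'll check both in a close crop.

```bash
python3 - <<'E'
import cv2
a=cv2.imread("pics/a_top.png")[180:290,250:410]
cv2.imwrite("pics/crop1.png",cv2.resize(a,None,fx=5,fy=5,interpolation=cv2.INTER_CUBIC))
a=cv2.imread("pics/a_scene.png")[180:320,210:310]
cv2.imwrite("pics/crop2.png",cv2.resize(a,None,fx=4,fy=4,interpolation=cv2.INTER_CUBIC))
E
```

```text
(no output)
```

View pics/crop1.png

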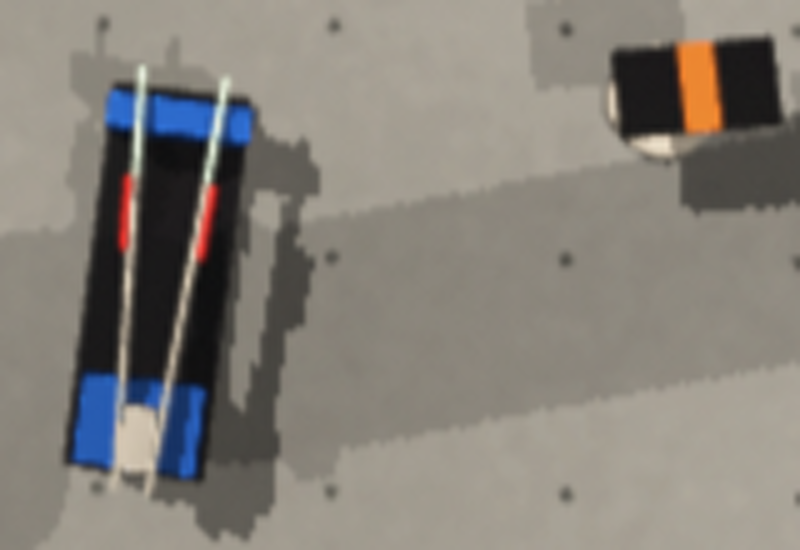

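View pics/crop2.png

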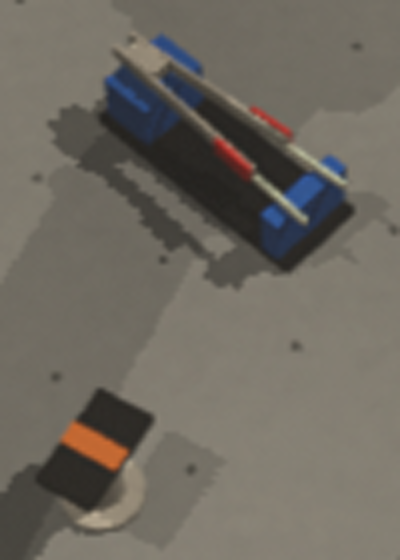

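```bash
cat > h.py <<'E'
import numpy as np,cv2
def load(p): return np.load(p,allow_pickle=True).item()
def cast(f,uv,z,T=None):
    d=np.array([(uv[0]-f["cx"])/f["fx"],(uv[1]-f["cy"])/f["fy"],1.])
    if T is None:
        R=np.array(f["R"]);t=np.array(f["t"]); o=-R.T@t; d=R.T@d
    else: o=T[:3,3]; d=T[:3,:3]@d
    return o+d*(z-o[2])/d[2]
def wristT(o,f):
    T=np.eye(4);T[:3,:3]=cv2.Rodrigues(np.array(o["orientation"]))[0];T[:3,3]=o["tcp_pos"]
    return T@np.array(f["hand_eye"])
def blobs(img,lo,hi,amin=15,roi=None):
    m=cv2.inRange(cv2.cvtColor(img,cv2.COLOR_RGB2HSV),lo,hi)
    if roi is not None:
        k=np.zeros_like(m);k[roi[1]:roi[3],roi[0]:roi[2]]=255;m&=k
    n,l,s,c=cv2.connectedComponentsWithStats(m)
    out=[]
    for i in range(1,n):
        if s[i,4]>=amin:
            ys,xs=np.where(l==i); rr=cv2.minAreaRect(np.c_[xs,ys].astype(np.float32))
            out.append((c[i],s[i,4],rr))
    return out
E
python3 - <<'E'
from h import *
for n,roi in (("top",(255,180,415,290)),("scene",(210,180,310,320))):
    f=load(f"pics/a_{n}.npy")
    print(n)
    for nm,lo,hi,z in (("red",(0,150,100),(6,255,255),.057),("orange",(7,130,120),(18,255,255),.06),("blue",(100,120,60),(125,255,255),.045)):
        for c,a,rr in blobs(f["color"],lo,hi,10,roi):
            b=cv2.boxPoints(rr)
            print(nm,c.round(1),a,cast(f,c,z).round(4),"rect",np.round(rr[1],1),[cast(f,p,z)[:2].round(3).tolist() for p in b])
    if n=="top":
        for nm,uv,z in (("tipL",(278.3,193.5),.051),("tipR",(295.2,196),.051),("backL",(272.7,277),.055),("backR",(279.8,278.7),.055),("jar",(274,113),.04),("mount",(190,108),.04),("post",(343,110),.03)):
            print(nm,cast(f,uv,z).round(4))
E
```

```text
top
red [274.5 222. ] 28 [ 0.5156 -0.0094  0.057 ] rect [14.  1.] [[0.53, -0.008], [0.53, -0.01], [0.502, -0.011], [0.502, -0.009]]
red [291.1 224.1] 23 [ 0.5119 -0.0429  0.057 ] rect [ 1.5 14.1] [[0.498, -0.039], [0.526, -0.044], [0.526, -0.047], [0.498, -0.042]]
orange [389.4 197.1] 137 [ 0.5683 -0.2387  0.06  ] rect [18.1  7.5] [[0.585, -0.23], [0.587, -0.244], [0.551, -0.248], [0.549, -0.233]]
blue [273.6 201.5] 44 [ 0.5582 -0.0068  0.045 ] rect [7. 5.] [[0.565, -0.001], [0.565, -0.012], [0.551, -0.012], [0.551, -0.002]]
blue [285.3 202.9] 111 [ 0.5554 -0.0309  0.045 ] rect [ 8. 13.] [[0.563, -0.018], [0.564, -0.044], [0.547, -0.045], [0.547, -0.018]]
blue [297.1 204.6] 42 [ 0.5524 -0.055   0.045 ] rect [5.1 7.7] [[0.545, -0.049], [0.561, -0.051], [0.559, -0.061], [0.544, -0.059]]
blue [268.4 263.4] 146 [0.432 0.002 0.045] rect [ 7.8 19.1] [[0.414, 0.012], [0.452, 0.008], [0.451, -0.008], [0.413, -0.004]]
blue [278.6 257.9] 28 [ 0.4435 -0.0186  0.045 ] rect [4. 5.] [[0.447, -0.013], [0.447, -0.023], [0.439, -0.023], [0.439, -0.013]]
blue [286.5 266.1] 131 [ 0.4271 -0.0346  0.045 
[... 927 characters left out ...]
 -0.028], [0.445, -0.033], [0.446, -0.045]]
blue [256.8 203.4] 13 [ 0.4587 -0.0177  0.045 ] rect [4.2 2.1] [[0.452, -0.019], [0.453, -0.013], [0.464, -0.016], [0.464, -0.022]]
blue [293.1 220.8] 11 [ 0.5601 -0.0067  0.045 ] rect [4.4 1.9] [[0.555, -0.009], [0.554, -0.004], [0.565, -0.005], [0.566, -0.01]]
blue [286.7 227.2] 62 [ 0.5585 -0.0304  0.045 ] rect [9.9 9.2] [[0.549, -0.04], [0.551, -0.016], [0.576, -0.022], [0.574, -0.046]]
blue [278.  233.7] 27 [ 0.553  -0.0575  0.045 ] rect [5.7 4.2] [[0.546, -0.062], [0.547, -0.051], [0.561, -0.054], [0.56, -0.065]]
blue [282.5 238.1] 10 [ 0.5688 -0.0608  0.045 ] rect [2.1 4.2] [[0.566, -0.066], [0.566, -0.055], [0.572, -0.057], [0.571, -0.068]]
```

```bash
cat > plan.py <<'E'
from h import *
from bench import r
import sys
# target xyz, yaw(deg) = world heading of tweezers x axis; tool y = -x_tw
def go(x,y,z,yaw):
    o=r.get_obs(); R=cv2.Rodrigues(o["orientation"])[0]
    a=np.radians(yaw); ty=-np.array([np.cos(a),np.sin(a),0])
    cur=np.degrees(np.arctan2(R[1,1],R[0,1])); tgt=np.degrees(np.arctan2(ty[1],ty[0]))
    dw=(tgt-cur+180)%360-180
    d=np.array([x,y,z])-o["tcp_pos"]
    print("tcp",o["tcp_pos"].round(4),"clock",round(o["clock"],2),"tilt",R[:,2].round(4),"grip",round(o["grip_width"]*1000,2),"F",o["contact_force"].round(2))
    print("toolx",R[:,0].round(3),"j7",round(o["joints"][6],2))
    print("shift cm in tool axes now",(R.T@d*100).round(2)," turn about tool z",round(-dw,2))
    # axes after turn
    t=np.radians(-dw);Rz=cv2.Rodrigues(np.array([0,0,t]))[0]
    print("after turn:",((R@Rz).T@d*100).round(2))
if __name__=="__main__": go(*map(float,sys.argv[1:5]))
E
python3 plan.py .5138 -.0265 .20 -6.4
```

```text
tcp [ 0.2601 -0.6224  0.2305] clock 0.15 tilt [-6.0e-04  1.3e-03 -1.0e+00] grip 85.48 F [-0.81  0.13  0.07]
toolx [ 0.386 -0.923 -0.001] j7 -0.08
shift cm in tool axes now [-45.19 -46.39   3.11]  turn about tool z 29.08
after turn: [-62.04 -18.58   3.11]
```

```bash
python3 -m pendant '-2 -2 0 6; -2 -2 0 6; -2 -2 0 6; -2 -2 0 6; -2 -2 0 5; -3 -1 0 0; -3 -1 0 0; -3 -1 0 0' 0 20 && python3 plan.py .5138 -.0265 .20 -6.4
```

```text
clock: 0.82
tcp_pos: [0.3782, -0.4214, 0.2267]
orientation: [2.043, -2.381, -0.008]
contact_force: [0.7, -0.5, -0.2]
grip_width: 0.0854
tcp [ 0.3782 -0.4214  0.2267] clock 0.82 tilt [-7.e-03  9.e-04 -1.e+00] grip 85.38 F [ 0.75 -0.54 -0.18]
toolx [-0.152 -0.988  0.   ] j7 -0.98
shift cm in tool axes now [-41.09  -7.42   2.61]  turn about tool z -2.33
after turn: [-40.75  -9.09   2.61]
```

```bash
python3 -m pendant '-4 -0.8 0.2 -2; -4 -0.9 0.2 0; -4 -0.9 0.2 0; -4 -0.9 0.2 0; -4 -0.9 0.2 0; -4 -0.9 0.2 0; -4 -0.9 0.2 0; -4 -0.9 0.2 0' && python3 plan.py .5138 -.0265 .20 -6.4
```

```text
clock: 1.48
tcp_pos: [0.4869, -0.107, 0.2096]
orientation: [2.081, -2.346, -0.005]
contact_force: [0.9, 0.3, 0.6]
grip_width: 0.0852
tcp [ 0.4869 -0.107   0.2096] clock 1.48 tilt [-0.0063 -0.0014 -1.    ] grip 85.17 F [0.9  0.25 0.65]
toolx [-0.12  -0.993  0.002] j7 -1.64
shift cm in tool axes now [-8.31 -1.72  0.93]  turn about tool z -0.47
after turn: [-8.3  -1.78  0.93]
```

```bash
python3 -m pendant '-3 -0.5 0.2 0; -3 -0.5 0.2 0; -2 -0.5 0.2 0' && python3 plan.py .5138 -.0265 .20 -6.4
```

```text
clock: 1.73
tcp_pos: [0.5123, -0.0197, 0.2032]
orientation: [2.09, -2.341, -0.006]
contact_force: [-0.1, 0.2, 0.1]
grip_width: 0.0853
tcp [ 0.5123 -0.0197  0.2032] clock 1.73 tilt [-5.5e-03  6.0e-04 -1.0e+00] grip 85.3 F [-0.06  0.21  0.11]
toolx [-0.113 -0.994  0.   ] j7 -1.83
shift cm in tool axes now [ 0.66 -0.22  0.32]  turn about tool z -0.07
after turn: [ 0.66 -0.22  0.32]
```

```bash
python3 -m pendant '0.6 -0.2 2 0; 0 0 2 0; 0 0 2 0; 0 0 1 0; 0 0 0 0' && python3 plan.py .5138 -.0265 .12 -6.4 && python3 - <<'E'
from h import *
from bench import r
o=r.get_obs(); f=r.grab_frame("wrist"); f["obs"]=o
np.save("pics/b_wrist.npy",f,allow_pickle=True); cv2.imwrite("pics/b_wrist.png",f["color"][:,:,::-1])
T=wristT(o,f)
for c,a,rr in blobs(f["color"],(0,150,80),(6,255,255),30): print(c.round(1),a,cast(f,c,.057,T).round(4),rr)
E
```

```text
clock: 2.15
tcp_pos: [0.5161, -0.0162, 0.1313]
orientation: [-2.108, 2.328, 0.007]
contact_force: [0.1, 1.0, -0.0]
grip_width: 0.0854
tcp [ 0.5161 -0.0162  0.1313] clock 2.15 tilt [-0.0017  0.0041 -1.    ] grip 85.35 F [ 0.13  1.02 -0.  ]
toolx [-0.099 -0.995 -0.004] j7 -1.84
shift cm in tool axes now [1.05 0.12 1.13]  turn about tool z 0.72
after turn: [1.05 0.11 1.13]
[278.6 220.5] 191 [ 0.5183 -0.0109  0.057 ] ((278.6399841308594, 220.51998901367188), (43.155677795410156, 4.437601566314697), 86.8201675415039)
[323.8 222.1] 203 [ 0.5138 -0.0438  0.057 ] ((323.9795227050781, 221.67404174804688), (5.024173736572266, 43.28968048095703), 6.709836483001709)
[108.8 406. ] 121 [0.3586 0.1596 0.057 ] ((108.60270690917969, 406.0837707519531), (28.452808380126953, 5.220024108886719), 72.89727020263672)
```

View pics/b_wrist.png

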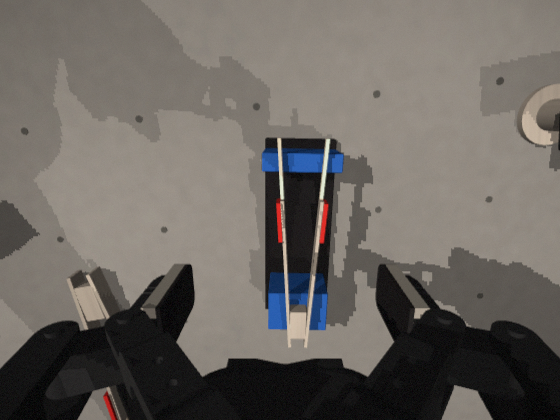

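Wrist view: the red grips are at (279,220) and (324,222), and the tips at (279,140) and (328,140). The grip centre comes out at about (0.516, -0.027), within 2 mm of the top and scene values.

```bash
python3 - <<'E'
from h import *
f=load("pics/b_wrist.npy");T=wristT(f["obs"],f)
a=(cast(f,(279,140),.051,T)+cast(f,(328,140),.051,T))/2
b=(cast(f,(291,346),.057,T)+cast(f,(305,347),.057,T))/2
print(a,b,np.degrees(np.arctan2(*(a-b)[[1,0]])),np.linalg.norm(a-b))
E
python3 -m pendant '1 0 0 0; 0 0 0 0; 0 0 0 0' && python3 plan.py .515 -.027 .03 -6.8
```

```text
[ 0.5736439  -0.03412925  0.051     ] [ 0.40614357 -0.01527332  0.057     ] -6.422887773445953 0.16866507696852576
clock: 2.45
tcp_pos: [0.5164, -0.028, 0.1343]
orientation: [-2.105, 2.327, 0.003]
contact_force: [-0.7, -0.0, 0.4]
grip_width: 0.0857
tcp [ 0.5164 -0.028   0.1343] clock 2.45 tilt [ 0.0015  0.0038 -1.    ] grip 85.66 F [-0.73 -0.04  0.41]
toolx [-0.1   -0.995 -0.004] j7 -1.82
shift cm in tool axes now [-0.04  0.16 10.43]  turn about tool z 1.05
after turn: [-0.04  0.16 10.43]
```

```bash
python3 -m pendant '0 0.15 2 0.7; 0 0 2 0; 0 0 2 0; 0 0 1 0; 0 0 0 0; 0 0 0 0' && python3 plan.py .5145 -.027 .03 -6.4
```

```text
clock: 2.95
tcp_pos: [0.5209, -0.0304, 0.0685]
orientation: [-2.077, 2.339, -0.012]
contact_force: [0.4, 0.0, 0.4]
grip_width: 0.0853
tcp [ 0.5209 -0.0304  0.0685] clock 2.95 tilt [ 0.015   0.0029 -0.9999] grip 85.28 F [0.39 0.03 0.38]
toolx [-0.118 -0.993 -0.005] j7 -1.86
shift cm in tool axes now [-0.25  0.73  3.84]  turn about tool z -0.4
after turn: [-0.25  0.73  3.84]
```

```bash
python3 -m pendant '-0.2 0.7 1.5 0; 0 0 1.5 0; 0 0 0.5 0; 0 0 0 0' && python3 plan.py .5145 -.027 .03 -6.4
```

```text
clock: 3.28
tcp_pos: [0.5188, -0.0278, 0.0375]
orientation: [-2.072, 2.336, -0.021]
contact_force: [-0.1, 0.2, 0.4]
grip_width: 0.0856
tcp [ 0.5188 -0.0278  0.0375] clock 3.28 tilt [ 0.0237  0.0028 -0.9997] grip 85.61 F [-0.12  0.18  0.38]
toolx [-0.119 -0.993 -0.006] j7 -1.89
shift cm in tool axes now [-0.02  0.46  0.74]  turn about tool z -0.46
after turn: [-0.02  0.46  0.74]
```

```bash
python3 -m pendant '0 0.45 0.7 0; 0 0 0 0; 0 0 0 0' && python3 plan.py .5145 -.027 .03 -6.4; python3 - <<'E'
from h import *
from bench import r
o=r.get_obs(); f=r.grab_frame("wrist"); f["obs"]=o
np.save("pics/c_wrist.npy",f,allow_pickle=True); cv2.imwrite("pics/c_wrist.png",f["color"][:,:,::-1])
E
```

```text
clock: 3.53
tcp_pos: [0.5161, -0.0272, 0.0324]
orientation: [-2.069, 2.334, -0.025]
contact_force: [0.2, 0.3, -0.1]
grip_width: 0.0853
tcp [ 0.5161 -0.0272  0.0324] clock 3.53 tilt [ 0.0275  0.0028 -0.9996] grip 85.31 F [ 0.17  0.35 -0.13]
toolx [-0.12  -0.993 -0.006] j7 -1.89
shift cm in tool axes now [-0.    0.17  0.23]  turn about tool z -0.49
after turn: [-0.    0.17  0.23]
```

View pics/c_wrist.png

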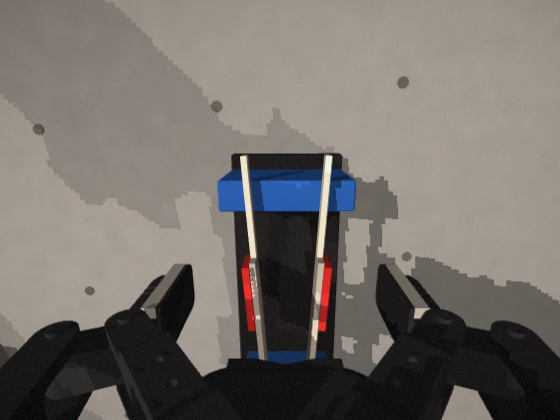

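```bash
python3 -m pendant '0 0.15 0.2 0; 0 0 0 0; 0 0 0 0; 0 0 0 0; 0 0 0 0; 0 0 0 0' 110 20 && python3 plan.py .5145 -.027 .03 -6.4
```

```text
clock: 4.08
tcp_pos: [0.5152, -0.0271, 0.0314]
orientation: [-2.068, 2.333, -0.027]
contact_force: [0.8, 0.7, -1.0]
grip_width: 0.0488
tcp [ 0.5152 -0.0271  0.0314] clock 4.08 tilt [ 0.0292  0.0027 -0.9996] grip 48.78 F [ 0.75  0.67 -1.  ]
toolx [-0.12  -0.993 -0.006] j7 -1.9
shift cm in tool axes now [-0.01  0.08  0.14]  turn about tool z -0.5
after turn: [-0.01  0.08  0.14]
```

```bash
python3 -m pendant '0 0 0 0; 0 0 0 0; 0 0 0 0' 140 20 && python3 plan.py .5145 -.027 .03 -6.4; python3 - <<'E'
from h import *
from bench import r
o=r.get_obs(); f=r.grab_frame("wrist"); f["obs"]=o
np.save("pics/d_wrist.npy",f,allow_pickle=True); cv2.imwrite("pics/d_wrist.png",f["color"][:,:,::-1])
E
```

```text
clock: 4.33
tcp_pos: [0.5153, -0.0272, 0.0314]
orientation: [-2.068, 2.333, -0.027]
contact_force: [0.2, 0.9, -0.1]
grip_width: 0.0388
tcp [ 0.5153 -0.0272  0.0314] clock 4.33 tilt [ 0.0292  0.0027 -0.9996] grip 38.78 F [ 0.16  0.89 -0.11]
toolx [-0.12  -0.993 -0.006] j7 -1.9
shift cm in tool axes now [-0.01  0.09  0.14]  turn about tool z -0.5
after turn: [-0.01  0.09  0.14]
```

View pics/d_wrist.png

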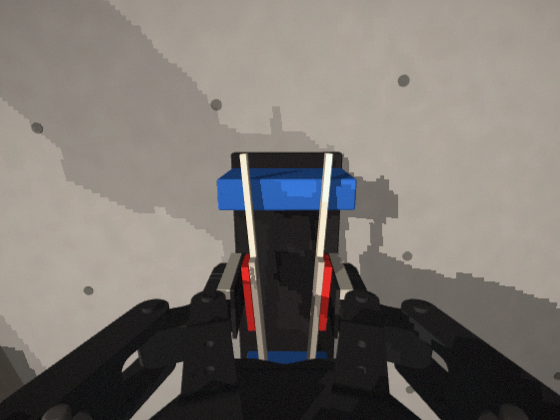

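```bash
python3 -m pendant '0 0 0 0; 0 0 0 0; 0 0 0 0' 155 20 && python3 -m pendant '0 0 0 0; 0 0 0 0; 0 0 0 0' 164 20 && python3 plan.py .5145 -.027 .03 -6.4; python3 - <<'E'
from h import *
from bench import r
o=r.get_obs(); f=r.grab_frame("wrist"); f["obs"]=o
np.save("pics/e_wrist.npy",f,allow_pickle=True); cv2.imwrite("pics/e_wrist.png",f["color"][:,:,::-1])
E
```

```text
clock: 4.63
tcp_pos: [0.5155, -0.0272, 0.0316]
orientation: [-2.068, 2.333, -0.027]
contact_force: [-0.2, 0.0, 0.1]
grip_width: 0.0334
clock: 4.88
tcp_pos: [0.5156, -0.0271, 0.0319]
orientation: [-2.068, 2.333, -0.028]
contact_force: [-0.5, 0.3, 0.9]
grip_width: 0.0307
tcp [ 0.5156 -0.0271  0.0319] clock 4.88 tilt [ 0.0299  0.0027 -0.9995] grip 30.75 F [-0.48  0.27  0.92]
toolx [-0.12  -0.993 -0.006] j7 -1.9
shift cm in tool axes now [0.01 0.12 0.18]  turn about tool z -0.5
after turn: [0.01 0.12 0.18]
```

View pics/e_wrist.png

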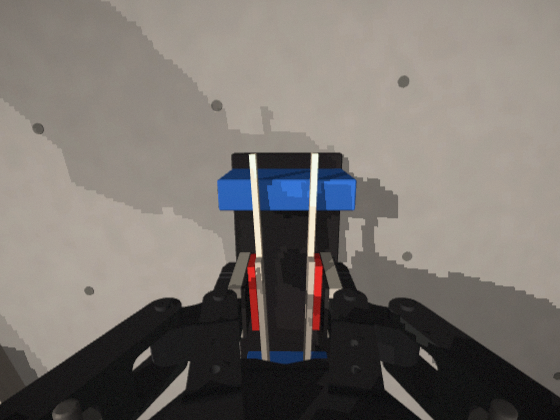

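The grips are held and the tips have closed in to about (253,155) and (315,155), roughly a 23 mm gap as expected. Lifting now.

```bash
python3 -m pendant '0 0 -0.5 0; 0 0 -1 0; 0 0 -1 0; 0 0 -1.5 0; 0 0 -1.5 0; 0 0 -1.5 0; 0 0 -1 0; 0 0 0 0' && python3 plan.py .5145 -.027 .12 -6.4; python3 - <<'E'
from h import *
from bench import r
o=r.get_obs(); f=r.grab_frame("wrist"); f["obs"]=o
np.save("pics/g_wrist.npy",f,allow_pickle=True); cv2.imwrite("pics/g_wrist.png",f["color"][:,:,::-1])
f=r.grab_frame("scene"); cv2.imwrite("pics/g_scene.png",cv2.resize(f["color"][130:280,180:380,::-1],None,fx=3,fy=3))
E
```

```text
clock: 5.6
tcp_pos: [0.5123, -0.0273, 0.1196]
orientation: [-2.068, 2.333, -0.027]
contact_force: [0.8, 0.6, 0.3]
grip_width: 0.0305
tcp [ 0.5123 -0.0273  0.1196] clock 5.6 tilt [ 0.0294  0.0028 -0.9996] grip 30.46 F [0.85 0.59 0.32]
toolx [-0.12  -0.993 -0.006] j7 -1.85
shift cm in tool axes now [-0.06 -0.21 -0.04]  turn about tool z -0.49
after turn: [-0.06 -0.21 -0.04]
```

View pics/g_wrist.png

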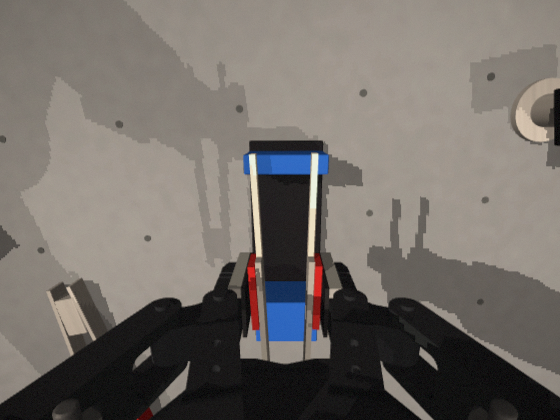

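View pics/g_scene.png

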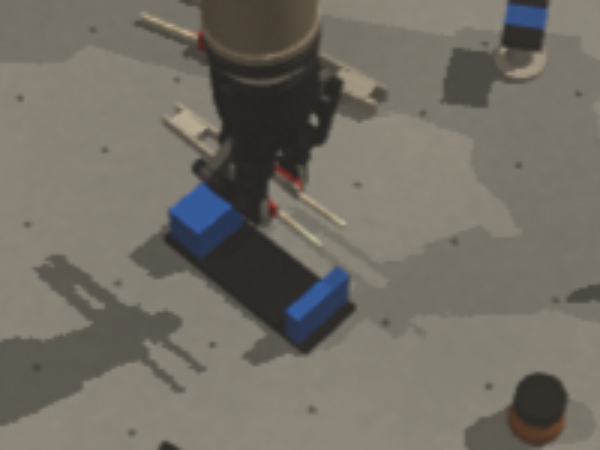

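```bash
cat > tips.py <<'E'
from h import *
def rot(o): return cv2.Rodrigues(np.array(o["orientation"]))[0]
def tips_px(f,rows=(152,175),half=90):
    # white tip strips: bright, low-saturation columns; return inner edges per row & subpixel
    pass
E
python3 - <<'E'
from h import *
f=load("pics/e_wrist.npy");o=f["obs"];T=wristT(o,f)
R=cv2.Rodrigues(o["orientation"])[0]
g=cv2.cvtColor(f["color"],cv2.COLOR_RGB2GRAY)
for row in (156,158,160): print(row,g[row,244:265].tolist(),g[row,304:326].tolist())
print("col255",g[145:165,253].tolist(), g[145:165,315].tolist())
A=cast(f,(257,154),.051,T);B=cast(f,(311,154),.051,T)
tip=(A+B)/2; print("gap",np.linalg.norm(A-B)*1e3,"tip tool",(R.T@(tip-o["tcp_pos"])*1e3).round(2))
bk=(cast(f,(266,355),.057,T)+cast(f,(307.5,355),.057,T))/2
d=tip-bk; print("yaw",np.degrees(np.arctan2(d[1],d[0])),"tool heading",np.degrees(np.arctan2(-R[1,1],-R[0,1])), "grip",(tip-d/np.linalg.norm(d)*.06).round(4))
E
python3 - <<'E'
import cv2
a=cv2.imread("pics/g_wrist.png")[140:270,220:350]
cv2.imwrite("pics/g_crop.png",cv2.resize(a,None,fx=4.6,fy=4.6,interpolation=cv2.INTER_NEAREST))
E
```

```text
156 [31, 32, 27, 33, 33, 237, 245, 245, 245, 245, 245, 168, 89, 40, 31, 31, 31, 35, 31, 27, 30] [32, 33, 28, 32, 32, 29, 61, 165, 240, 245, 245, 245, 245, 245, 140, 48, 29, 31, 28, 31, 34, 32]
158 [32, 35, 33, 31, 29, 237, 245, 245, 245, 246, 245, 168, 92, 42, 32, 33, 30, 31, 31, 32, 31] [31, 29, 29, 29, 30, 31, 58, 176, 241, 245, 245, 245, 245, 245, 119, 33, 31, 29, 29, 30, 32, 31]
160 [29, 31, 31, 27, 32, 195, 243, 245, 245, 245, 246, 198, 112, 44, 30, 31, 36, 34, 32, 28, 29] [29, 32, 29, 25, 33, 29, 90, 177, 241, 245, 245, 245, 245, 245, 119, 34, 30, 29, 30, 31, 28, 30]
col255 [144, 144, 143, 143, 143, 142, 145, 96, 91, 202, 240, 245, 245, 246, 245, 245, 245, 245, 245, 245] [143, 142, 142, 144, 143, 142, 145, 121, 176, 236, 245, 245, 245, 245, 245, 245, 245, 245, 245, 245]
gap 21.498063175035817 tip tool [ -1.05 -60.18 -17.37]
yaw -6.159271426026619 tool heading -6.898387161331026 grip [ 0.5154 -0.0269  0.055 ]
```

View pics/g_crop.png

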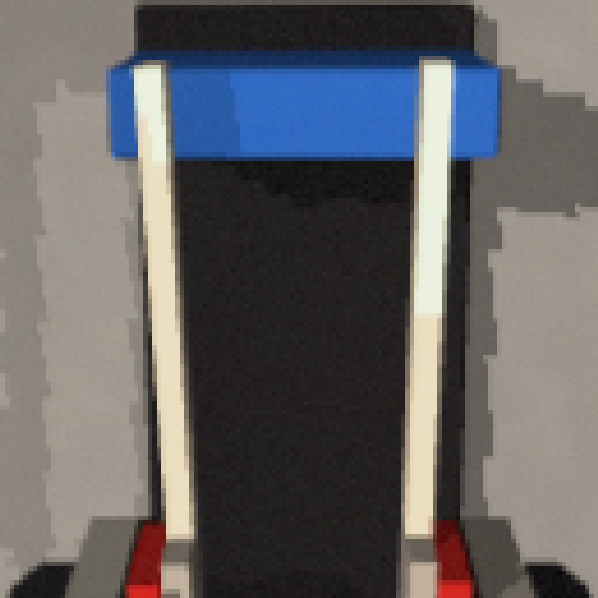

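```bash
python3 plan.py .5086 -.2453 .10 4.8
```

```text
tcp [ 0.5115 -0.0274  0.1177] clock 5.7 tilt [ 0.0271  0.0027 -0.9996] grip 30.61 F [-0.09  1.17 -1.17]
toolx [-0.12  -0.993 -0.006] j7 -1.85
shift cm in tool axes now [21.68 -2.28  1.7 ]  turn about tool z -11.69
after turn: [21.69  2.16  1.7 ]
```

```bash
python3 -m pendant '1 0 0 -1; 2 -0.2 0 -2; 3 -0.2 0 -2; 3 0 0 -2; 3 0 0 -2; 3 0.2 0 -2; 2.5 0.2 0 -1; 1 0 0 0' && python3 plan.py .5086 -.2453 .10 4.8
```

```text
clock: 6.37
tcp_pos: [0.5063, -0.2139, 0.1094]
orientation: [-2.33, 2.083, -0.011]
contact_force: [-0.2, -0.7, 0.0]
grip_width: 0.0306
tcp [ 0.5063 -0.2139  0.1094] clock 6.37 tilt [ 0.0159  0.0077 -0.9998] grip 30.62 F [-0.18 -0.66  0.01]
toolx [ 0.111 -0.994 -0.006] j7 -1.26
shift cm in tool axes now [3.15 0.14 0.92]  turn about tool z 1.59
after turn: [3.16 0.05 0.92]
```

```bash
python3 -m pendant '1.5 0 0 1.5; 1.2 0 0 0; 0 0 0 0; 0 0 0 0' && python3 plan.py .5086 -.2453 .10 4.8; python3 - <<'E'
from h import *
from bench import r
o=r.get_obs(); f=r.grab_frame("wrist"); f["obs"]=o
np.save("pics/i_wrist.npy",f,allow_pickle=True); cv2.imwrite("pics/i_wrist.png",f["color"][:,:,::-1])
T=wristT(o,f)
for c,a,rr in blobs(f["color"],(7,130,100),(18,255,255),100): print(c.round(1),a,cast(f,c,.06,T).round(4),rr)
E
```

```text
clock: 6.7
tcp_pos: [0.5077, -0.2435, 0.1064]
orientation: [-2.295, 2.123, -0.003]
contact_force: [0.3, 0.2, -1.2]
grip_width: 0.0303
tcp [ 0.5077 -0.2435  0.1064] clock 6.7 tilt [ 0.0117  0.0095 -0.9999] grip 30.26 F [ 0.3   0.23 -1.16]
toolx [ 0.078 -0.997 -0.009] j7 -1.23
shift cm in tool axes now [ 0.19 -0.06  0.64]  turn about tool z -0.34
after turn: [ 0.19 -0.06  0.64]
[289.3 138.1] 1512 [ 0.5709 -0.2404  0.06  ] ((289.0, 138.0), (62.0, 24.0), 90.0)
[466.4 204.1] 1250 [ 0.5393 -0.3545  0.06  ] ((466.3846130371094, 204.07693481445312), (22.357240676879883, 59.227073669433594), 11.309932708740234)
```

View pics/i_wrist.png

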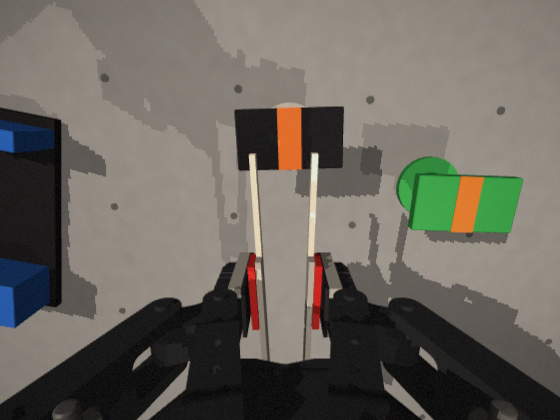

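Wrist view: the orange band on the black plate is at (289,138), the tips are at (253,155) and (315,155), and the green look-alike is to the right at (466,204). Lowering.

```bash
python3 -m pendant '0.1 0 1 -0.3; 0 0 1.3 0; 0 0 1 0; 0 0 0 0; 0 0 0 0' && python3 plan.py .5095 -.2450 .054 4.8; python3 - <<'E'
from h import *
from bench import r
o=r.get_obs(); f=r.grab_frame("wrist"); f["obs"]=o
np.save("pics/j_wrist.npy",f,allow_pickle=True); cv2.imwrite("pics/j_wrist.png",f["color"][:,:,::-1])
T=wristT(o,f)
for c,a,rr in blobs(f["color"],(7,130,100),(18,255,255),100): print(c.round(1),a,cast(f,c,.06,T).round(4),rr)
E
```

```text
clock: 7.17
tcp_pos: [0.5096, -0.2378, 0.0707]
orientation: [-2.31, 2.104, -0.002]
contact_force: [0.6, 0.3, 0.3]
grip_width: 0.0306
tcp [ 0.5096 -0.2378  0.0707] clock 7.17 tilt [ 0.0122  0.0118 -0.9999] grip 30.65 F [0.65 0.28 0.34]
toolx [ 0.093 -0.996 -0.011] j7 -1.24
shift cm in tool axes now [0.74 0.1  1.66]  turn about tool z 0.54
after turn: [0.74 0.09 1.66]
[301.3 144. ] 1992 [ 0.5721 -0.2394  0.06  ] ((303.0, 147.0), (74.0, 30.0), 90.0)
[514.4 228.9] 1791 [ 0.5394 -0.3543  0.06  ] ((514.61767578125, 229.0294189453125), (26.921449661254883, 72.51814270019531), 14.03624439239502)
```

View pics/j_wrist.png

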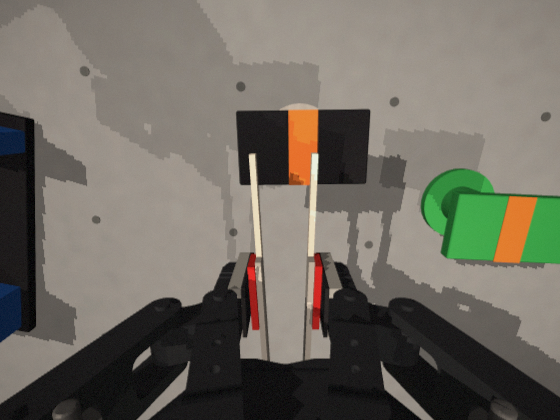

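```bash
python3 -m pendant '0.7 0 0.6 0.5; 0 0 0.4 0; 0 0 0 0; 0 0 0 0' && python3 plan.py .5095 -.2450 .054 4.8; python3 - <<'E'
from h import *
from bench import r
o=r.get_obs(); f=r.grab_frame("wrist"); f["obs"]=o
np.save("pics/k_wrist.npy",f,allow_pickle=True); cv2.imwrite("pics/k_wrist.png",f["color"][:,:,::-1])
cv2.imwrite("pics/k_crop.png",cv2.resize(f["color"][100:280,190:390,::-1],None,fx=3,fy=3,interpolation=cv2.INTER_NEAREST))
E
```

```text
clock: 7.55
tcp_pos: [0.5112, -0.2452, 0.0607]
orientation: [-2.3, 2.114, -0.004]
contact_force: [-0.5, -0.2, -0.8]
grip_width: 0.0305
tcp [ 0.5112 -0.2452  0.0607] clock 7.55 tilt [ 0.0137  0.0113 -0.9998] grip 30.47 F [-0.54 -0.18 -0.84]
toolx [ 0.084 -0.996 -0.01 ] j7 -1.24
shift cm in tool axes now [-0.03  0.18  0.66]  turn about tool z 0.02
after turn: [-0.03  0.18  0.66]
```

View pics/k_crop.png

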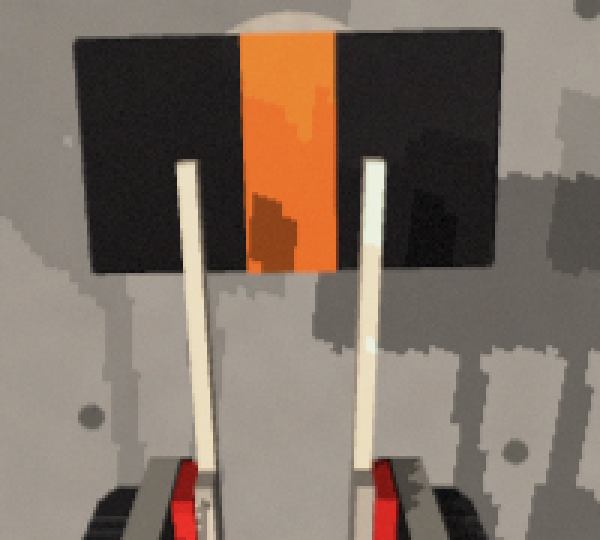

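```bash
cat > meas.py <<'E'
from h import *
import sys
def px(c): return (190+c[0]/3-1/3,100+c[1]/3-1/3)
f=load(sys.argv[1]);o=f["obs"];T=wristT(o,f);R=cv2.Rodrigues(o["orientation"])[0]
pts=eval(sys.argv[2]) # plate TL,TR,BR,BL ; band TL,TR,BR,BL ; tip inner L,R (top face) in crop px
P=[cast(f,px(c),.06,T) for c in pts[:8]]
pc=sum(P[:4])/4; bc=sum(P[4:8])/4
print("plate c",pc.round(4),"size",[round(np.linalg.norm(P[i]-P[(i+1)%4])*1e3,1) for i in range(4)])
print("band c",bc.round(4),"size",[round(np.linalg.norm(P[4+i]-P[4+(i+1)%4])*1e3,1) for i in range(4)])
d=P[4]+P[5]-P[6]-P[7]; d2=P[0]+P[1]-P[2]-P[3];d3=P[0]+P[3]-P[1]-P[2]
yb=np.degrees(np.arctan2(d3[1],d3[0]))-90
print("band yaw",np.degrees(np.arctan2(d[1],d[0])),"plate",np.degrees(np.arctan2(d2[1],d2[0])),"from y sides",yb)
# tips at fixed tool depth
z=-.01737
tt=[]
H=np.array(f["hand_eye"])
for c in pts[8:10]:
    u=px(c); dd=H[:3,:3]@np.array([(u[0]-f["cx"])/f["fx"],(u[1]-f["cy"])/f["fy"],1]); p=H[:3,3]+dd*(z-H[2,3])/dd[2]
    tt.append(R@p+o["tcp_pos"])
m=(tt[0]+tt[1])/2; print("tips mid",m.round(4),"underside z",round(m[2]-.006,4),"gap",round(np.linalg.norm(tt[0]-tt[1])*1e3,2))
print("need (along heading fwd, left) mm from tips to mark:",end=" ")
e=bc-m; h=-R[:,1]; l=-R[:,0]; print((e@h*1e3).round(2),(e@l*1e3).round(2),"tool heading",np.degrees(np.arctan2(h[1],h[0])).round(2))
E
python3 meas.py pics/k_wrist.npy "[(76,40),(500,30),(490,267),(92,272),(240,35),(336,33),(337,270),(248,272),(197,160),(364,158)]"
```

```text
plate c [ 0.5703 -0.2403  0.06  ] size [np.float64(62.5), np.float64(35.4), np.float64(62.7), np.float64(35.0)]
band c [ 0.5703 -0.2405  0.06  ] size [np.float64(14.1), np.float64(35.6), np.float64(14.0), np.float64(35.6)]
band yaw 5.950996532179687 plate 5.610343351531945 from y sides 5.815490133916271
tips mid [ 0.5715 -0.2392  0.0789] underside z 0.0729 gap 22.14
need (along heading fwd, left) mm from tips to mark: -1.61 -1.42 tool heading 4.82
```

```bash
python3 -m pendant '0.2 0.15 0.4 0; 0 0 0.2 0; 0 0 0 0; 0 0 0 0' && python3 -m pendant '0 0 0 0; 0 0 0 0' 172 20 && python3 plan.py .5095 -.2465 .054 5 ; python3 - <<'E'
from h import *
from bench import r
o=r.get_obs(); f=r.grab_frame("wrist"); f["obs"]=o
np.save("pics/l_wrist.npy",f,allow_pickle=True)
cv2.imwrite("pics/l_crop.png",cv2.resize(f["color"][100:280,190:390,::-1],None,fx=3,fy=3,interpolation=cv2.INTER_NEAREST))
E
```

```text
clock: 7.93
tcp_pos: [0.51, -0.2477, 0.0546]
orientation: [-2.3, 2.114, -0.005]
contact_force: [0.7, 0.6, -1.0]
grip_width: 0.0305
clock: 8.1
tcp_pos: [0.51, -0.2477, 0.0546]
orientation: [-2.299, 2.114, -0.005]
contact_force: [-0.1, -0.6, -1.2]
grip_width: 0.0277
tcp [ 0.51   -0.2477  0.0546] clock 8.1 tilt [ 0.0146  0.011  -0.9998] grip 27.67 F [-0.08 -0.59 -1.18]
toolx [ 0.084 -0.996 -0.01 ] j7 -1.23
shift cm in tool axes now [-0.12  0.04  0.06]  turn about tool z -0.2
after turn: [-0.12  0.04  0.06]
```

View pics/l_crop.png

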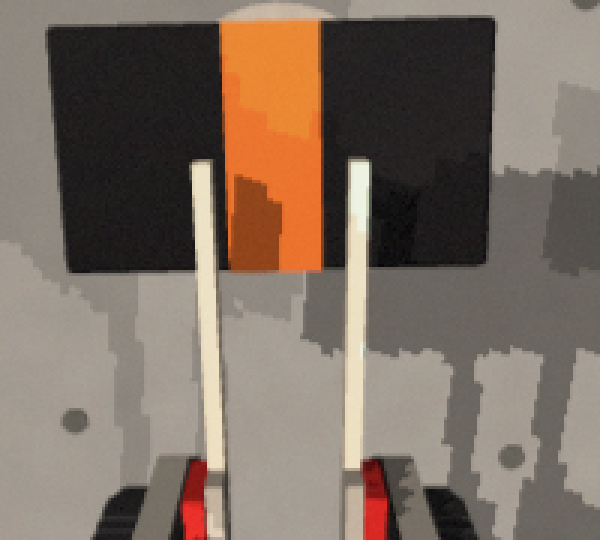

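```bash
python3 meas.py pics/l_wrist.npy "[(48,28),(495,18),(486,264),(69,272),(220,23),(322,22),(323,269),(230,271),(211,160),(348,159)]"
python3 - <<'E'
from h import *
# relaxed-gap calibration from d frame
f=load("pics/d_wrist.npy");g=cv2.cvtColor(f["color"],cv2.COLOR_RGB2GRAY)
print(g[156,236:260].tolist(),g[156,318:340].tolist())
f=load("pics/l_wrist.npy");g=cv2.cvtColor(f["color"],cv2.COLOR_RGB2GRAY)
print(g[156,248:266].tolist(),g[156,300:320].tolist())
E
```

```text
plate c [ 0.5703 -0.2405  0.06  ] size [np.float64(62.9), np.float64(35.1), np.float64(63.0), np.float64(35.2)]
band c [ 0.5702 -0.2405  0.06  ] size [np.float64(14.4), np.float64(35.4), np.float64(14.1), np.float64(35.6)]
band yaw 5.847661662956888 plate 6.004015751919765 from y sides 5.9498749152294295
tips mid [ 0.5702 -0.2415  0.0729] underside z 0.0669 gap 18.16
need (along heading fwd, left) mm from tips to mark: -0.08 0.89 tool heading 4.8
[33, 34, 31, 132, 230, 237, 238, 237, 236, 231, 134, 95, 47, 34, 26, 31, 30, 32, 31, 33, 36, 32, 32, 32] [34, 30, 31, 29, 31, 34, 121, 159, 242, 246, 246, 246, 246, 247, 143, 50, 42, 41, 36, 37, 40, 39]
[26, 30, 31, 26, 32, 95, 217, 226, 226, 225, 226, 227, 117, 41, 29, 27, 28, 135] [28, 28, 27, 33, 28, 50, 161, 234, 239, 239, 239, 239, 238, 112, 35, 32, 37, 31, 28, 31]
```

```bash
python3 -m pendant '-0.1 0 0 0; 0 0 0 0; 0 0 0 0; 0 0 0 0' 178 20 && python3 plan.py .5100 -.2468 .054 5 ; python3 - <<'E'
from h import *
from bench import r
o=r.get_obs(); f=r.grab_frame("wrist"); f["obs"]=o
np.save("pics/m_wrist.npy",f,allow_pickle=True)
cv2.imwrite("pics/m_crop.png",cv2.resize(f["color"][100:280,190:390,::-1],None,fx=3,fy=3,interpolation=cv2.INTER_NEAREST))
g=cv2.cvtColor(f["color"],cv2.COLOR_RGB2GRAY)
for row in (155,156,157,158): print(g[row,252:270].tolist(),g[row,296:318].tolist())
E
```

```text
clock: 8.48
tcp_pos: [0.5102, -0.2464, 0.0549]
orientation: [-2.3, 2.114, -0.006]
contact_force: [0.2, -0.4, -0.1]
grip_width: 0.0259
tcp [ 0.5102 -0.2464  0.0549] clock 8.48 tilt [ 0.0151  0.0109 -0.9998] grip 25.9 F [ 0.21 -0.42 -0.15]
toolx [ 0.084 -0.996 -0.01 ] j7 -1.24
shift cm in tool axes now [0.04 0.02 0.09]  turn about tool z -0.17
after turn: [0.04 0.02 0.09]
[27, 29, 28, 27, 27, 75, 212, 221, 221, 221, 221, 221, 115, 36, 25, 25, 138, 143] [144, 146, 144, 123, 59, 35, 80, 212, 237, 239, 238, 239, 239, 167, 67, 36, 35, 36, 31, 33, 33, 37]
[26, 28, 30, 28, 25, 75, 216, 226, 226, 226, 226, 226, 118, 39, 27, 27, 136, 141] [141, 142, 141, 123, 58, 35, 84, 213, 238, 239, 238, 239, 239, 166, 66, 36, 31, 33, 31, 36, 31, 35]
[30, 30, 29, 31, 26, 52, 215, 226, 225, 226, 226, 226, 117, 42, 29, 26, 137, 144] [142, 143, 144, 125, 59, 38, 83, 213, 237, 239, 239, 239, 239, 167, 69, 33, 37, 36, 33, 34, 30, 34]
[26, 28, 30, 30, 29, 26, 214, 227, 227, 227, 226, 227, 132, 53, 28, 28, 136, 145] [144, 144, 143, 122, 58, 34, 81, 212, 237, 239, 239, 239, 238, 168, 65, 32, 35, 35, 34, 34, 36, 34]
```

View pics/m_crop.png

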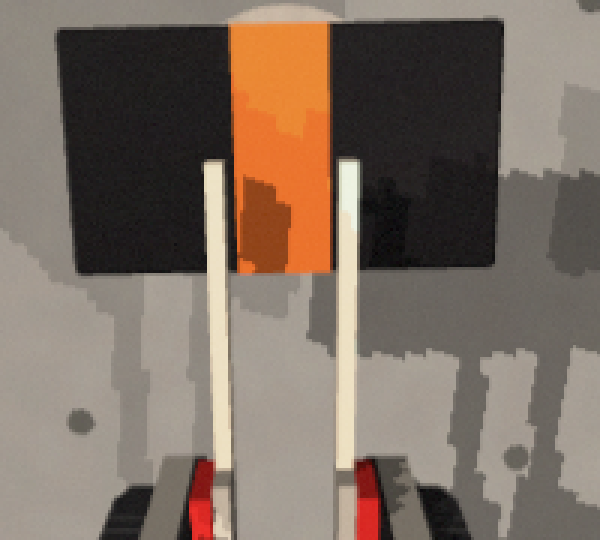

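```bash
python3 meas.py pics/m_wrist.npy "[(57,30),(503,20),(494,265),(78,273),(229,24),(330,23),(331,271),(239,272),(225,160),(338,159)]"; python3 -m pendant '0 0 0 0; 0 0 0 0; 0 0 0 0' 181 20 ; python3 - <<'E'
from h import *
from bench import r
o=r.get_obs(); f=r.grab_frame("wrist"); f["obs"]=o
np.save("pics/n_wrist.npy",f,allow_pickle=True)
cv2.imwrite("pics/n_crop.png",cv2.resize(f["color"][100:280,190:390,::-1],None,fx=3,fy=3,interpolation=cv2.INTER_NEAREST))
g=cv2.cvtColor(f["color"],cv2.COLOR_RGB2GRAY)
for row in (155,156,157,158): print(g[row,252:270].tolist(),g[row,296:318].tolist())
E
```

```text
plate c [ 0.5704 -0.2404  0.06  ] size [np.float64(63.0), np.float64(35.1), np.float64(63.0), np.float64(35.1)]
band c [ 0.5703 -0.2404  0.06  ] size [np.float64(14.3), np.float64(35.7), np.float64(13.9), np.float64(35.7)]
band yaw 6.0109927810065935 plate 6.1740973764139175 from y sides 5.9764576932414
tips mid [ 0.5704 -0.2405  0.0732] underside z 0.0672 gap 14.98
need (along heading fwd, left) mm from tips to mark: -0.29 -0.08 tool heading 4.83
clock: 8.78
tcp_pos: [0.5102, -0.2464, 0.055]
orientation: [-2.3, 2.114, -0.006]
contact_force: [0.6, 0.4, -1.2]
grip_width: 0.0248
[24, 27, 26, 32, 26, 30, 26, 76, 209, 222, 221, 222, 222, 221, 114, 37, 136, 144] [142, 143, 144, 123, 76, 212, 237, 239, 239, 238, 239, 167, 67, 32, 32, 36, 35, 35, 37, 35, 36, 38]
[32, 29, 25, 30, 29, 27, 30, 50, 216, 226, 227, 227, 227, 227, 133, 49, 136, 145] [144, 145, 145, 123, 74, 211, 237, 238, 239, 239, 239, 168, 69, 33, 36, 37, 32, 31, 36, 35, 34, 38]
[30, 28, 28, 29, 27, 26, 28, 29, 217, 226, 226, 226, 226, 227, 139, 52, 136, 143] [144, 143, 142, 122, 77, 211, 237, 240, 239, 239, 239, 168, 69, 36, 36, 34, 38, 33, 36, 34, 36, 31]
[28, 25, 29, 29, 28, 28, 26, 30, 217, 227, 226, 227, 227, 226, 141, 51, 139, 144] [142, 142, 144, 124, 88, 213, 237, 239, 240, 239, 239, 168, 66, 34, 31, 33, 36, 33, 30, 37, 36, 35]
```

View pics/n_crop.png

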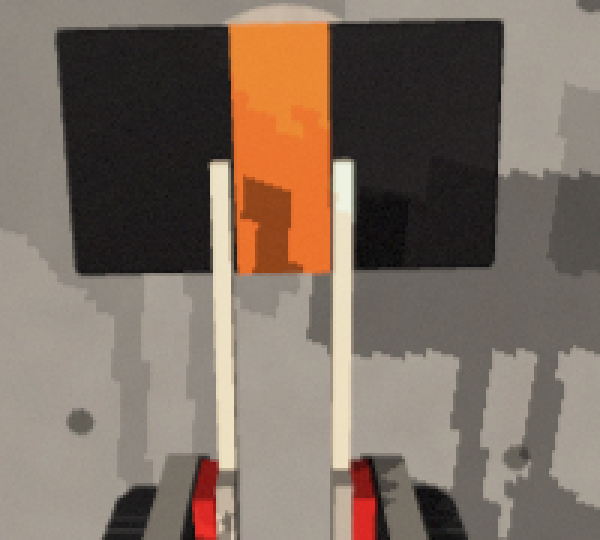

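```bash
python3 -m pendant '0 0.03 0.25 -0.2; 0 0 0 0; 0 0 0 0; 0 0 0 0'; python3 - <<'E'
from h import *
from bench import r
o=r.get_obs(); print(o["tcp_pos"],o["qvel"].round(3)); f=r.grab_frame("wrist"); f["obs"]=o
np.save("pics/p_wrist.npy",f,allow_pickle=True)
cv2.imwrite("pics/p_crop.png",cv2.resize(f["color"][100:280,190:390,::-1],None,fx=3,fy=3,interpolation=cv2.INTER_NEAREST))
g=cv2.cvtColor(f["color"],cv2.COLOR_RGB2GRAY)
for row in (156,158): print(g[row,252:270].tolist(),g[row,296:318].tolist())
f=r.grab_frame("scene"); cv2.imwrite("pics/p_scene.png",cv2.resize(f["color"][200:350,150:350,::-1],None,fx=4,fy=4,interpolation=cv2.INTER_CUBIC))
E
```

```text
clock: 9.17
tcp_pos: [0.5098, -0.2464, 0.0521]
orientation: [-2.304, 2.109, -0.006]
contact_force: [-0.3, 0.6, -0.6]
grip_width: 0.0248
[ 0.50984275 -0.24644773  0.05205899] [ 0.003  0.002  0.    -0.001 -0.001 -0.001  0.   ]
[31, 27, 28, 25, 30, 27, 29, 52, 217, 227, 228, 228, 227, 227, 135, 50, 137, 143] [143, 144, 143, 143, 126, 217, 237, 240, 239, 239, 240, 164, 62, 27, 27, 29, 33, 37, 34, 32, 34, 39]
[27, 27, 29, 30, 27, 28, 27, 29, 217, 227, 226, 227, 228, 227, 141, 49, 71, 110] [145, 145, 145, 144, 142, 217, 238, 240, 239, 240, 240, 166, 62, 24, 22, 21, 28, 20, 24, 29, 26, 29]
```

View pics/p_crop.png

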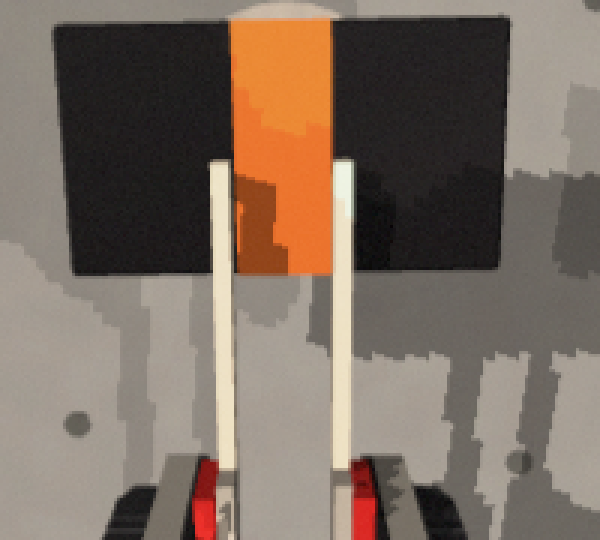

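View pics/p_scene.png

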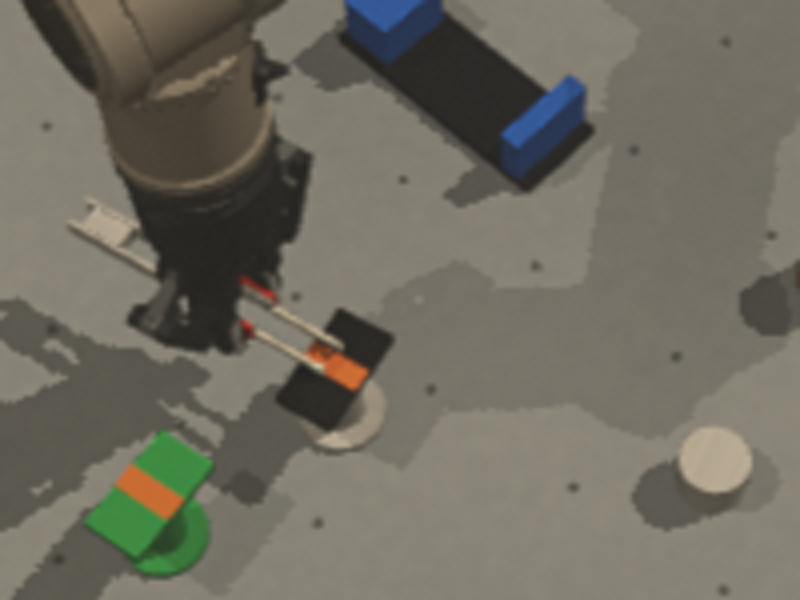

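```bash
python3 meas.py pics/p_wrist.npy "[(53,27),(510,16),(499,268),(73,275),(229,21),(332,18),(332,272),(238,274),(230,160),(333,159)]"; python3 -m pendant '0 0 0 0; 0 0 0 0; 0 0 0 0; 0 0 0 0; 0 0 0 0; 0 0 0 0'; python3 - <<'E'
from h import *
from bench import r
o=r.get_obs(); print(o["tcp_pos"],o["qvel"].round(3)); f=r.grab_frame("wrist")
g=cv2.cvtColor(f["color"],cv2.COLOR_RGB2GRAY)
for row in (156,158): print(g[row,252:270].tolist(),g[row,296:318].tolist())
E
```

```text
plate c [ 0.5703 -0.2403  0.06  ] size [np.float64(63.1), np.float64(35.3), np.float64(63.2), np.float64(35.1)]
band c [ 0.5703 -0.2403  0.06  ] size [np.float64(14.2), np.float64(35.7), np.float64(14.0), np.float64(35.7)]
band yaw 5.982823507136857 plate 6.036605930527075 from y sides 6.158354088571485
tips mid [ 0.57   -0.2403  0.0704] underside z 0.0644 gap 13.66
need (along heading fwd, left) mm from tips to mark: 0.13 -0.16 tool heading 5.04
clock: 9.77
tcp_pos: [0.51, -0.2465, 0.0523]
orientation: [-2.304, 2.109, -0.006]
contact_force: [0.5, 0.0, -0.2]
grip_width: 0.0246
[ 0.51003951 -0.24653574  0.05227858] [-0.001  0.001  0.001  0.     0.001  0.001 -0.   ]
[33, 27, 27, 29, 26, 29, 29, 50, 217, 227, 227, 228, 227, 227, 135, 46, 136, 143] [143, 144, 144, 143, 104, 212, 238, 240, 239, 239, 240, 166, 64, 28, 33, 32, 35, 33, 34, 38, 33, 34]
[29, 28, 29, 29, 30, 32, 24, 30, 217, 227, 226, 228, 226, 226, 141, 49, 107, 114] [144, 144, 145, 144, 118, 216, 237, 240, 240, 240, 239, 165, 61, 21, 21, 24, 20, 24, 29, 28, 29, 34]
```

```bash
python3 - <<'E'
from bench import r
print(r.hand_in())
E
```

```text
the job is handed in; nothing more can be done
None
```

I picked the small tweezers up off the blue rest by the red grips and carried them to the black gauge with the orange band. There I squeezed them to about a 14 mm gap and handed in while still holding, at about 9.8 s on the clock.

What the last checks showed:
- **Position:** the midpoint between the tips was within about 0.2 mm of the band centre. The tips pointed along the band to within about 0.3°.
- **Clearance:** the tips' underside was about 4 mm above the plate. This comes from the arm's pose and the camera calibration, so it could be out by 2 mm or so.
- **Gap:** scaled from the relaxed 32 mm gap, the picture gave about 14.1 mm. The direct camera projection gave 13.7 mm, and it had read low earlier too. The finger opening read 24.6–24.8 mm, against 25 mm expected, which suggests about 13.5 mm.
- **Steadiness:** over a further 0.6 s of holding, the pictures and the arm pose hardly changed.

The gap estimates differ by about 0.6 mm, and I kept the closure between them. The tips were never shut, and I saw no contact with the jar, lens mount or post base.

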